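Refit the gas hob's control knob and hold it in

TASK

The control knob of the stall's gas hob has come off and lies in the carton of odds and ends. Take the black knob with the white pointer line out of the carton, turn it so that the flat in its bore matches the flat of the D-shaped valve spindle (white line over the red mark), and push it fully onto the spindle; then press the knob down against the spindle's spring to the bottom of its travel and finish while holding it there, gripper still on the knob and still pressing. Leave the other odds and ends in the carton and the bottle, tin and jar behind it standing.

Things in the scene. Friction and masses are not known exactly. Their poses are not given: they have to be found in the camera images.
- knob: Black round knob, steel band, white radial pointer line on top; 38 mm diameter, 35 mm tall, about 60 g. Stands pointer side up on the carton floor, any yaw. Origin: centre of underside; z up, x along the white line. D-shaped bore from below, 16 mm diameter, 18 mm deep; its flat is on the +x side, 4 mm from the axis. Grip its round side at any yaw; 25 mm free all round.
- knob_bore (a point): Centre of the closed end of the knob's bore, on its axis, 18 mm above the underside. Meets the spindle tip when the knob is fully on.
- spindle_tip (a point): Centre of the top of the upright brass D-shaped spindle, mid black bezel (64 mm diameter, 4 mm high); 112 mm above the table, 32 mm above the hob deck when up. 14 mm diameter, one flat 3 mm from the axis, top edge chamfered. z up; x points to the flat's side, as does the red mark on the bezel. Any direction; it cannot turn, only be pressed down. Knob fully on: its underside 18 mm below this point.
- spindle (a joint): How far the spindle is pressed down (m): 0 up, 0.006 at the bottom stop. Spring: it takes about 4 N to start and 9 N at the stop; it springs back up when let go.
- hob: Fixed steel one-burner gas hob, deck 80 mm above the table, 300 (x) by 260 mm (y). Origin: on the table under the spindle; the deck reaches 60 mm to -x and 240 mm to +x of it. Burner 150 mm to +x of the spindle; its pan supports rise 28 mm above the deck and begin 100 mm from the spindle. It stands left or right, the carton on the other side.
- carton: Fixed open cardboard carton, 220 mm (x) by 315 mm (y), 50 mm high, walls and floor 5 mm thick. Origin: centre of its underside, on the table. Holds the knob and five other small things, each standing about 95 mm from its neighbours' centres.
- matchbox: Yellow flat box 52 x 34 x 16 mm. It lies loose in the carton at a random place; to be left in the carton. Origin: centre of its underside.
- jar_lid: Red disc 46 mm in diameter, 14 mm high. It lies loose in the carton at a random place; to be left in the carton. Origin: centre of its underside.
- fitting: Brass hexagonal gas fitting, 28 mm across the corners, with a round stub, 30 mm tall. It lies loose in the carton at a random place; to be left in the carton. Origin: centre of its underside.
- balm_tin: Green round tin 38 mm in diameter, 18 mm high. It lies loose in the carton at a random place; to be left in the carton. Origin: centre of its underside.
- white_knob: White knob of another appliance, 34 mm in diameter with a bar grip, 24 mm high. It lies loose in the carton at a random place; to be left in the carton. Origin: centre of its underside.
- sauce: Amber bottle 56 mm in diameter, 140 mm tall. Loose, stands on the table in a row behind the carton (beyond its far wall); to be left standing. Origin: centre of its underside, z axis up.
- milk_tin: Blue-banded tin 74 mm in diameter, 100 mm tall. Loose, stands on the table in a row behind the carton (beyond its far wall); to be left standing. Origin: centre of its underside, z axis up.
- candy_jar: Green jar with orange cap, 72 mm in diameter, 120 mm tall. Loose, stands on the table in a row behind the carton (beyond its far wall); to be left standing. Origin: centre of its underside, z axis up.
Not all that is in view belongs to the job. What is meant by the balm_tin is not purple, and is the smaller of those in its own colour.

How it is judged:
On the way, in this order (a step that is already met when the one before it is completed fails the run):
1. the black knob has been lifted out of the carton (height (world z) of knob above 0.07 m), for 0.1 s.
2. the knob is fully on the spindle, flat to flat (distance between knob_bore and spindle_tip below 0.0035 m and angle between the x axis of knob and the x axis of spindle_tip, either way round below 0.25 rad and angle between knob's own z axis and vertical below 0.14 rad), for 0.1 s.
At the end, for the whole second after the job is handed in: Bore end within 3.5 mm of the spindle tip, pointer within 0.25 rad of the flat, knob upright within 0.14 rad; spindle pressed over 3.8 of 6 mm; fingers bear on the knob with over 3 N; the five other things are in the carton (below 50 mm); bottle, tin and jar upright within 0.3 rad (all of step 2 and value of joint spindle above 0.0038 m and contact force between the fingers and knob above 3 N and x of matchbox in the frame of carton between -0.11 and 0.11 m and y of matchbox in the frame of carton between -0.158 and 0.158 m and height (world z) of each of matchbox, jar_lid, fitting, balm_tin, white_knob below 0.05 m and x of jar_lid in the frame of carton between -0.11 and 0.11 m and y of jar_lid in the frame of carton between -0.158 and 0.158 m and x of fitting in the frame of carton between -0.11 and 0.11 m and y of fitting in the frame of carton between -0.158 and 0.158 m and x of balm_tin in the frame of carton between -0.11 and 0.11 m and y of balm_tin in the frame of carton between -0.158 and 0.158 m and x of white_knob in the frame of carton between -0.11 and 0.11 m and y of white_knob in the frame of carton between -0.158 and 0.158 m and angle between each of sauce, milk_tin, candy_jar's own z axis and vertical below 0.3 rad); the arm keeps its last pose, push and grip.
It fails at once if the bottle, tin or jar behind the carton is knocked over (angle between any of sauce, milk_tin, candy_jar's own z axis and vertical above 0.6 rad).
It also fails if it takes over 40 s, if anything falls off the work surface, if the arm or the gripper's body presses on something with over 40 N, if the wrist force passes 120 N, or if a joint passes its speed limit or range.

ROBOT

A 7-joint arm with a two-finger parallel gripper is mounted at the origin on the work surface. World frame = base frame: x ahead of the robot, y to its left, z up, the work surface at z = 0. Lengths are in m, angles in rad, forces in N, time in s.
With the tool pointing down it reaches from about 0.4 to 0.9 m from the base axis. Payload 5.5 kg.
Tool frame: the origin (TCP) lies midway between the tips of the shut fingers; the grasp point (between the pads) lies ctrl.grasp_offset behind it (ctrl.grasp_offset is the distance from the TCP to the grasp point, in m); y points along the fingers, z is the direction in which the jaws open and shut, and the axes are right-handed (so a half turn about y gives the same grasp; the last joint's range is limited). The gripper opens to 92 mm and grips with 3 to 60 N. Pads are 19 mm wide; open, the fingers measure 130 mm over their backs; the gripper's body (75 mm by 190 mm) begins 47 mm behind the grasp point.
Start: joints at [1.4, 0.501, -0.427, 1.55, 0.221, 1.138, -0.21], TCP at [0.273, -0.59, 0.227] pointing down, gripper open.
Joint ranges: [-2.88, 2.88], [-0.31, 2.03], [-1.54, 1.56], [0.2, 2.42], [-1.41, 4.55], [0.19, 2.02], [-2.57, 2.57]. Speed limits (rad/s): [2.57, 2.57, 3.14, 3.14, 3.14, 3.14, 3.14].

INTERFACE

Orientations are given as a unit quaternion [w, x, y, z].
In Python, from plant import ctrl gives the robot as it stands.
- The arm moves only by the shell command python3 -m creep 'ROWS' [OPENING] [FORCE]. ROWS is JSON, a list of rows, each an object of numbers: "dx", "dy", "dz": the shift along the world's x, y, z in cm; "turn": the turn about the world's z in degrees. A call has 1 to 5 rows; each row shifts and turns the pose as measured when the row begins; what a row does not reach is not made up. A row lasts 1/12 s, in which the tool goes at most 41.7 mm and 7.16 degrees, less where a joint would pass 70% of its speed; a pose out of reach is approached as far as the arm can. A call is refused whole if a number of a shift passes 4.17 or a number of a turn 7.16, either way. A call with a gripper value outside its range is refused whole. OPENING is the gripper command: -1 is shut, 1 is fully open, values between are in proportion, set as the call begins (- or left out, the last holds). The fingers move at their own pace and stop on an object; FORCE is the grip in N (left out, the last holds). Time passes only in rows, so rows that do not move let the fingers close. It gives the time, the measured TCP pose, the force and the opening at its end, in the units of the state.
- ctrl.state(): the state, without advancing time (a new reading comes with each control period).
- ctrl.capture(name): name is "scene" or "side" or "wrist"; returns a dict with "image" (400x640x3 uint8, blue, green, red), "vertical_fov" (degrees; the focal length in pixels is half the picture's height over the tangent of half this angle, whatever the lens; pixels are square), "cx", "cy" (the principal point, pixels), "k1" (the pictures are not rectified: a ray, as slopes to the right and down, at radius r is drawn at 1 + k1 r^2 times it, then the intrinsics apply), "R" (3x3) and "t" (3): a world point X has camera coordinates R X + t. Camera axes: x right, y down, z forward; pixel columns grow to the right and rows downward; lengths in m; the calibration is good to about 2 mm. A picture is of the moment at which its call begins. There is no depth.
- ctrl.job_done(): hands the job in, once; it reports no verdict.
Trained networks look in a picture, given as the dict that the camera call returned (one of the last four; its "shot" number tells which), for a name from the list of things; names that differ only in an ending like _2 or _b are one class to them, and where a whole thing is asked for, a point or a joint stands for the part that bears it (a point fixed in the world has none). Each returns a list of dicts, best first, with "conf" (0 to 1); they miss things now and then, are a little off and sometimes report something else, mostly with a low value. They report only what shows in the picture. A call takes as long as a camera call. They do not tell look-alikes from the thing itself.
- ctrl.search_frame(picture, target): "uv" ([column, row] in pixels, amid what is visible of it).
- ctrl.mark_of(picture, target): "uv" ([column, row] in pixels: a listed point, or the origin of a listed thing).
The state is a dict: "t": time; "qpos": joint angles; "qd": joint speeds; "tau": joint torques, N m; "ee_pos": TCP position; "tool_rot": TCP orientation; "force": force on the tool from outside, world axes, zero at the start; "torque": the same for the moment, N m; "grip_width": finger opening in m.
Only numpy, scipy, OpenCV 4.12 (cv2) and the standard library are available. Lean on these libraries where they do the work, as an engineer would, in place of code of your own. Each camera call takes 0.05 s, during which the arm holds its last target. There are 200 camera calls.

## Working session

There is one attempt and no reset: what is moved stays moved. The work goes in short steps, Python scripts to look and compute and a shell command to move; the robot and the scene stay as the last step left them, time stands still between calls to the robot, and variables do not carry over. Pictures are saved under pics/ and viewed, about 8 in all and at most 12, crops included, and the job is handed in when it is done.

```bash
mkdir -p pics; ls; cat > h.py <<'E'
import numpy as np, cv2
from plant import ctrl
def ray(p,uv):
    f=200/np.tan(np.radians(p["vertical_fov"])/2)
    d=np.array([(uv[0]-p["cx"])/f,(uv[1]-p["cy"])/f]); s=d.copy()
    for _ in range(30): s=d/(1+p["k1"]*(s@s))
    R=np.array(p["R"]);t=np.array(p["t"])
    return -R.T@t, R.T@np.array([s[0],s[1],1])
def atz(p,uv,z):
    c,r=ray(p,uv); return c+r*(z-c[2])/r[2]
def proj(p,X):
    f=200/np.tan(np.radians(p["vertical_fov"])/2)
    c=np.array(p["R"])@X+np.array(p["t"]); s=c[:2]/c[2]; s=s*(1+p["k1"]*(s@s))
    return s*f+[p["cx"],p["cy"]]
E
python3 - <<'E'
from h import *
s=ctrl.state(); print(s["t"],s["ee_pos"],s["tool_rot"],s["grip_width"],ctrl.grasp_offset)
ims=[]
for n in("scene","side","wrist"):
    p=ctrl.capture(n); cv2.imwrite(f"pics/{n}0.png",p["image"]); 
    print(n,p["vertical_fov"],ray(p,(320,200)))
    for T,z in(("knob",0.005),("spindle_tip",.112),("knob_bore",.023),("balm_tin",.005),("carton",0)):
        for d in ctrl.mark_of(p,T)[:3]: print(T,np.round(d["uv"]),round(d["conf"],2),np.round(atz(p,d["uv"],z),3))
E
```

```text
pics
0.0 [ 0.27285463 -0.58918805  0.22566409] [ 0.15205529 -0.15233183  0.69120166 -0.68986554] 0.09197311605497785 0.0188
scene 55.30966001573252 (array([ 1.07134114, -0.37014769,  0.61531007]), array([-0.64736718,  0.47852513, -0.59329499]))
knob [203. 264.] 0.8 [ 0.459 -0.23   0.005]
spindle_tip [376. 175.] 0.62 [0.514 0.21  0.112]
knob_bore [200. 262.] 0.66 [ 0.467 -0.238  0.023]
knob_bore [375. 177.] 0.38 [0.421 0.305 0.023]
balm_tin [213. 219.] 0.9 [ 0.326 -0.151  0.005]
balm_tin [292. 224.] 0.58 [0.448 0.006 0.005]
balm_tin [241. 252.] 0.54 [ 0.471 -0.143  0.005]
carton [210. 285.] 0.85 [ 0.518 -0.239  0.   ]
carton [372. 216.] 0.36 [0.529 0.198 0.   ]
side 45.6375540970035 (array([0.22295113, 0.91534567, 1.01407028]), array([ 0.21222625, -0.69574216, -0.68693638]))
knob [352. 180.] 0.48 [ 0.468 -0.23   0.005]
spindle_tip [287. 249.] 0.41 [0.522 0.199 0.112]
knob_bore [352. 176.] 0.55 [ 0.467 -0.232  0.023]
balm_tin [333. 229.] 0.71 [ 0.46  -0.003  0.005]
balm_tin [347. 196.] 0.59 [ 0.46  -0.151  0.005]
balm_tin [393. 208.] 0.53 [ 0.314 -0.148  0.005]
carton [341. 176.] 0.62 [ 0.507 -0.246  0.   ]
carton [288. 164.] 0.18 [ 0.693 -0.244  0.   ]
wrist 62.46009130287505 (array([ 0.34939324, -0.55469456,  0.38530895]), array([-0.27638834, -0.13257206, -0.95186196]))
```

View pics/scene0.png

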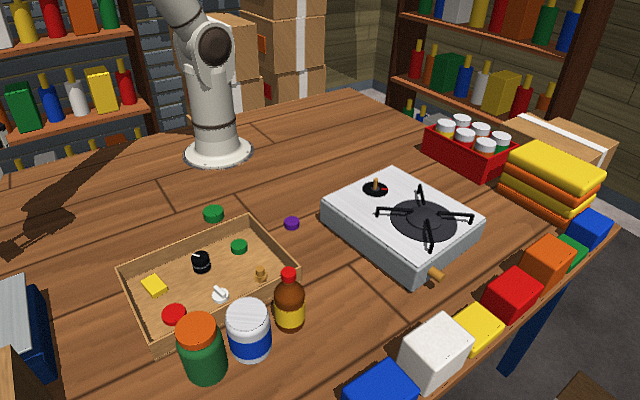

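View pics/side0.png

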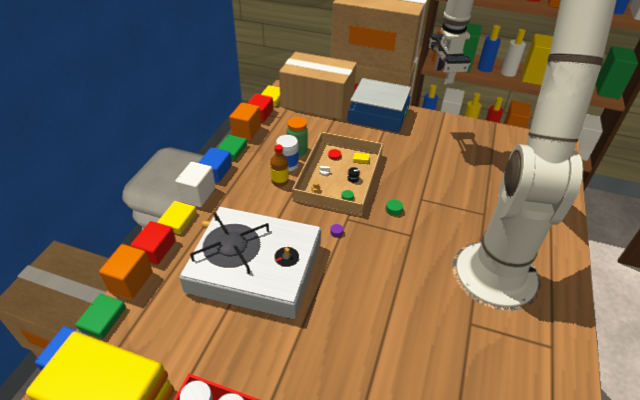

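The knob is at about (203,262) in the scene view and (353,174) in the side view. The hob is on the left, with its spindle at (376,180) in the scene view. The balm tin in the carton is the right one; the green tin and the purple disc outside the carton are decoys. Next I move towards the knob.

```bash
python3 -m creep '[{"dx":1.8,"dy":3.4},{"dx":1.8,"dy":3.4},{"dx":1.8,"dy":3.4},{"dx":1.8,"dy":3.4},{"dx":1.8,"dy":3.4}]' ; python3 -m creep '[{"dx":1.8,"dy":3.4},{"dx":1.8,"dy":3.4},{"dx":1.8,"dy":3.4},{"dx":1.8,"dy":3.4},{}]' 0.5
python3 - <<'E'
from h import *
from scipy.spatial.transform import Rotation as Ro
s=ctrl.state(); print(s["t"],s["ee_pos"],s["qpos"],s["force"]); q=s["tool_rot"]; print(Ro.from_quat(np.roll(q,-1)).as_matrix().round(3))
p=ctrl.capture("wrist"); cv2.imwrite("pics/w1.png",p["image"])
for T,z in(("knob",0.005),("knob_bore",.023)):
  for d in ctrl.mark_of(p,T)[:3]: print(T,np.round(d["uv"]),round(d["conf"],2),np.round(atz(p,d["uv"],z),4))
E
```

```text
0.9 [ 0.27327244 -0.58977237  0.22676169] [ 1.40017509  0.50087009 -0.42700772  1.55036741  0.22075581  1.13833236
 -0.21026918] [ 0.1843036  -0.66301586  0.01311522]
[[-0.907  0.     0.42 ]
 [-0.42  -0.    -0.907]
 [-0.    -1.     0.   ]]$[0]: bad value
$[0]: bad value
```

```bash
python3 -m creep '[{"dx":1.8,"dy":3.4,"dz":0,"turn":0},{"dx":1.8,"dy":3.4,"dz":0,"turn":0},{"dx":1.8,"dy":3.4,"dz":0,"turn":0},{"dx":1.8,"dy":3.4,"dz":0,"turn":0},{"dx":1.8,"dy":3.4,"dz":0,"turn":0}]'
```

```text
t: 1.47
ee_pos: [0.3562, -0.4244, 0.2255]
tool_rot: [-0.144, 0.146, -0.69, 0.694]
force: [0.4, -0.0, -0.1]
grip_width: 0.0919
```

```bash
python3 -m creep '[{"dx":1.9,"dy":3.4,"dz":0,"turn":0},{"dx":1.9,"dy":3.4,"dz":0,"turn":0},{"dx":1.9,"dy":3.4,"dz":0,"turn":0},{"dx":1.9,"dy":3.4,"dz":0,"turn":0},{"dx":1.9,"dy":3.4,"dz":0,"turn":0}]' 0.4;  python3 -m creep '[{"dx":1,"dy":2,"dz":0,"turn":0},{"dx":0,"dy":0,"dz":0,"turn":0},{"dx":0,"dy":0,"dz":0,"turn":0}]'
python3 - <<'E'
from h import *
from scipy.spatial.transform import Rotation as Ro
s=ctrl.state(); print(s["t"],s["ee_pos"],s["qpos"],s["force"]); q=s["tool_rot"]; print(Ro.from_quat(np.roll(q,-1)).as_matrix().round(3))
p=ctrl.capture("wrist"); cv2.imwrite("pics/w1.png",p["image"])
for T,z in(("knob",0.005),("knob_bore",.023)):
  for d in ctrl.mark_of(p,T)[:3]: print(T,np.round(d["uv"]),round(d["conf"],2),np.round(atz(p,d["uv"],z),4))
E
```

```text
t: 1.88
ee_pos: [0.4537, -0.2465, 0.227]
tool_rot: [-0.143, 0.145, -0.689, 0.695]
force: [-0.1, 0.0, -0.5]
grip_width: 0.0656
t: 2.13
ee_pos: [0.4695, -0.2143, 0.2286]
tool_rot: [-0.151, 0.149, -0.688, 0.694]
force: [0.3, 0.2, -0.6]
grip_width: 0.0644
2.1333 [ 0.46948565 -0.21429799  0.22862724] [ 0.90428141  0.2780919  -0.62326979  1.88217657  0.19386264  1.03422084
 -0.94321518] [ 0.33860262  0.1963442  -0.64833106]
[[-0.91   0.004  0.414]
 [-0.414 -0.007 -0.91 ]
 [-0.001 -1.     0.008]]
knob [332. 179.] 0.72 [ 0.4656 -0.2362  0.005 ]
knob_bore [335. 179.] 0.68 [ 0.4703 -0.2361  0.023 ]
```

View pics/w1.png

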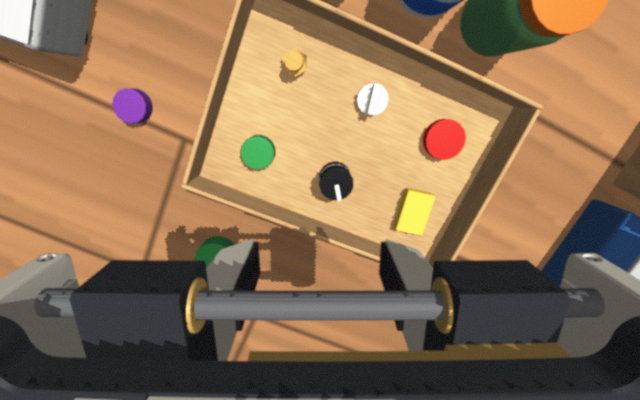

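The wrist view shows the knob top at about (336,181), with its white line running to (339,200). There is enough clearance for the jaws at the present yaw. Next I measure the knob and spindle yaws.

```bash
cat >> h.py <<'E'
def pix(p,box,f):
    x0,y0,x1,y1=box; im=p["image"][y0:y1,x0:x1].astype(int); v,u=np.nonzero(f(im[...,0],im[...,1],im[...,2])); return np.c_[u+x0,v+y0]
def pca(p,P,z):
    X=np.array([atz(p,u,z)[:2] for u in P]); c=X.mean(0); w,V=np.linalg.eigh(np.cov((X-c).T)); return c,V[:,1],X
E
python3 - <<'E'
from h import *
p=ctrl.capture("wrist")
P=pix(p,(312,155,362,210),lambda b,g,r:(b>150)&(g>150)&(r>150))
c,v,X=pca(p,P,.040); print("line",len(P),c,np.degrees(np.arctan2(v[1],v[0])),P.min(0),P.max(0))
D=pix(p,(312,155,362,210),lambda b,g,r:(b<60)&(g<60)&(r<60)); print("dark",D.min(0),D.max(0),atz(p,D.mean(0),.03))
for n,b in(("scene",(355,165,400,205)),("side",(265,235,310,275))):
    p=ctrl.capture(n); R=pix(p,b,lambda b,g,r:(r>110)&(g<60)&(b<70))
    m=atz(p,R.mean(0),.084); t=ctrl.mark_of(p,"spindle_tip")[0]; T=atz(p,t["uv"],.112)
    Dk=pix(p,b,lambda b,g,r:(r<60)&(g<60)&(b<60)); 
    h=cv2.minEnclosingCircle(np.array([atz(p,u,.084)[:2] for u in np.r_[Dk,R]],np.float32))
    print(n,len(R),"red",m,"tip",T,t["conf"],"bezel",h,"yaw",np.degrees(np.arctan2(*(m[:2]-h[0])[::-1])))
    cv2.imwrite(f"pics/{n}c.png",cv2.resize(p["image"][b[1]:b[3],b[0]:b[2]],None,fx=8,fy=8,interpolation=0))
a,b=cv2.imread("pics/scenec.png"),cv2.imread("pics/sidec.png")
cv2.imwrite("pics/c1.png",np.hstack([a,cv2.resize(b,(a.shape[1],a.shape[0]))]))
E
```

```text
line 82 [ 0.46092694 -0.24290583] -143.8237977155995 [333 183] [339 199]
dark [318 161] [350 196] [ 0.4701998  -0.23591974  0.03      ]
scene 12 red [0.53802595 0.21781817 0.084     ] tip [0.52264778 0.19719534 0.112     ] 0.52 bezel ((0.5506372451782227, 0.20099660754203796), 0.0535685233771801) yaw 126.85927801859921
side 13 red [0.54021664 0.21423477 0.084     ] tip [0.52563902 0.19723057 0.112     ] 0.45 bezel ((0.5241119265556335, 0.19968155026435852), 0.030274881049990654) yaw 42.102936050801056
```

View pics/c1.png

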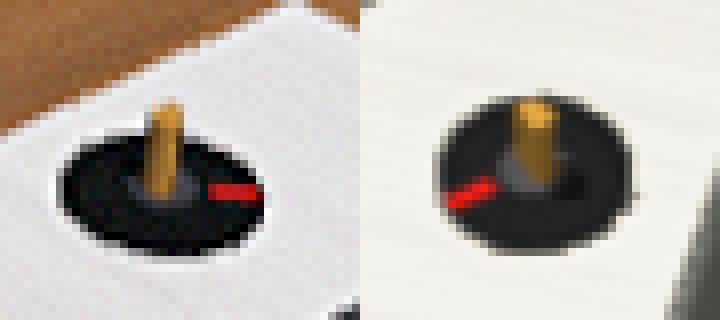

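The knob's yaw is about -143° and the red mark sits at about +45° (its red pixels are at right in the scene crop, lower left in the side crop). The knob therefore needs about +188° of turn. To keep joint 7 in range I pre-turn the gripper by -90° before grasping.

```bash
python3 -m creep '[{"dx":0,"dy":-0.5,"dz":-1,"turn":-7.1},{"dx":0,"dy":-0.5,"dz":-1,"turn":-7.1},{"dx":0,"dy":-0.5,"dz":-1,"turn":-7.1},{"dx":0,"dy":-0.5,"dz":-1,"turn":-7.1},{"dx":0,"dy":0,"dz":-1,"turn":-7.1}]' 0.4;python3 -m creep '[{"dx":0,"dy":0,"dz":-1,"turn":-7.1},{"dx":0,"dy":0,"dz":-1,"turn":-7.1},{"dx":0,"dy":0,"dz":-1,"turn":-7.1},{"dx":0,"dy":0,"dz":-1,"turn":-7.1},{"dx":0,"dy":0,"dz":-1,"turn":-7.1}]';python3 -m creep '[{"dx":0,"dy":0,"dz":-0.5,"turn":-7.1},{"dx":0,"dy":0,"dz":0,"turn":-7.1},{"dx":0,"dy":0,"dz":0,"turn":-7.1},{"dx":0,"dy":0,"dz":0,"turn":0},{"dx":0,"dy":0,"dz":0,"turn":0}]'
cat >> h.py <<'E'
from scipy.spatial.transform import Rotation as Ro
def st():
    s=ctrl.state(); M=Ro.from_quat(np.roll(s["tool_rot"],-1)).as_matrix()
    print("t",round(s["t"],2),"ee",np.round(s["ee_pos"],4),"q",np.round(s["qpos"],2),"jaw",np.degrees(np.arctan2(M[1,2],M[0,2])).round(1),"tilt",np.round(M[:2,1],4),"F",np.round(s["force"],1),s["grip_width"].round(4)); return s,M
E
python3 - <<'E'
from h import *
s,M=st()
p=ctrl.capture("wrist"); cv2.imwrite("pics/w2.png",p["image"])
for T,z in(("knob",0.005),("knob_bore",.023)):
  for d in ctrl.mark_of(p,T)[:2]: print(T,np.round(d["uv"]),round(d["conf"],2),np.round(atz(p,d["uv"],z),4))
E
```

```text
t: 2.95
ee_pos: [0.4683, -0.2424, 0.1786]
tool_rot: [0.073, -0.075, -0.699, 0.707]
force: [-0.1, 0.3, -0.3]
grip_width: 0.0642
t: 3.37
ee_pos: [0.4664, -0.2471, 0.1257]
tool_rot: [0.286, -0.285, -0.642, 0.651]
force: [-0.0, 0.7, -0.2]
grip_width: 0.0644
t: 3.78
ee_pos: [0.4628, -0.2496, 0.1168]
tool_rot: [0.406, -0.399, -0.577, 0.586]
force: [0.2, 0.3, 0.4]
grip_width: 0.0645Traceback (most recent call last):
  File "<stdin>", line 2, in <module>
  File "h.py", line 22, in st
    print("t",round(s["t"],2),"ee",np.round(s["ee_pos"],4),"q",np.round(s["qpos"],2),"jaw",np.degrees(np.arctan2(M[1,2],M[0,2])).round(1),"tilt",np.round(M[:2,1],4),"F",np.round(s["force"],1),s["grip_width"].round(4)); return s,M
                                                                                                                                                                                                ^^^^^^^^^^^^^^^^^^^^^
AttributeError: 'float' object has no attribute 'round'
```

```bash
sed -i 's/s\["grip_width"\].round(4)/round(s["grip_width"],4)/' h.py
python3 - <<'E'
from h import *
s,M=st()
p=ctrl.capture("wrist"); cv2.imwrite("pics/w2.png",p["image"])
for T,z in(("knob",0.005),("knob_bore",.023)):
  for d in ctrl.mark_of(p,T)[:2]: print(T,np.round(d["uv"]),round(d["conf"],2),np.round(atz(p,d["uv"],z),4))
E
```

```text
t 3.78 ee [ 0.4628 -0.2496  0.1168] q [ 0.64  0.41 -0.24  1.95  0.15  0.81 -2.47] jaw -159.4 tilt [-0.0157 -0.0055] F [0.2 0.3 0.4] 0.0645
knob [303. 208.] 0.71 [ 0.4708 -0.2349  0.005 ]
knob [307. 213.] 0.39 [ 0.4666 -0.2322  0.005 ]
knob_bore [307. 212.] 0.86 [ 0.4682 -0.239   0.023 ]
knob_bore [231.  58.] 0.48 [ 0.5592 -0.3297  0.023 ]
```

View pics/w2.png

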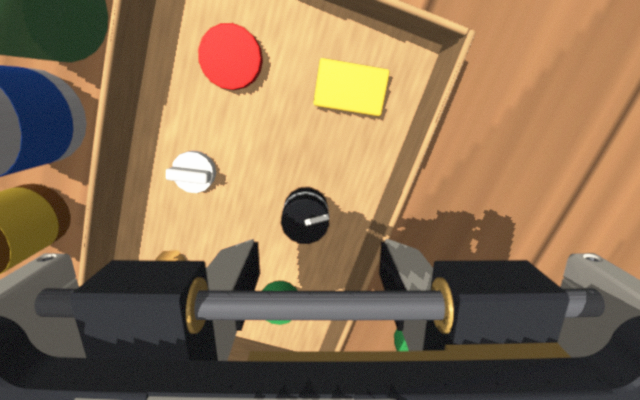

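The knob top is at (305,215), line pointing to (327,218), between neighbours with free space. Joint 7 turned the other way than I assumed (now -2.47), but the +188° turn still brings it to about 0 at the spindle.

```bash
python3 -m creep '[{"dx":0.5,"dy":1.2,"dz":0,"turn":5},{"dx":0.1,"dy":0.2,"dz":-2,"turn":0},{"dx":0,"dy":0,"dz":-2,"turn":0},{"dx":0,"dy":0,"dz":-1.5,"turn":0},{"dx":0,"dy":0,"dz":0,"turn":0}]'
python3 - <<'E'
from h import *
s,M=st()
p=ctrl.capture("wrist"); cv2.imwrite("pics/w3.png",p["image"])
for T,z in(("knob",0.005),("knob_bore",.023)):
  for d in ctrl.mark_of(p,T)[:2]: print(T,np.round(d["uv"]),round(d["conf"],2),np.round(atz(p,d["uv"],z),4))
E
```

```text
t: 4.35
ee_pos: [0.4718, -0.2365, 0.0631]
tool_rot: [0.373, -0.372, -0.597, 0.605]
force: [0.1, -0.3, -1.2]
grip_width: 0.0644
t 4.35 ee [ 0.4718 -0.2365  0.0631] q [ 0.61  0.49 -0.25  1.98  0.2   0.69 -2.45] jaw -153.6 tilt [-0.0075 -0.0095] F [ 0.1 -0.3 -1.2] 0.0644
knob [323. 223.] 0.63 [ 0.4683 -0.2353  0.005 ]
knob_bore [323. 230.] 0.91 [ 0.4696 -0.237   0.023 ]
```

View pics/w3.png

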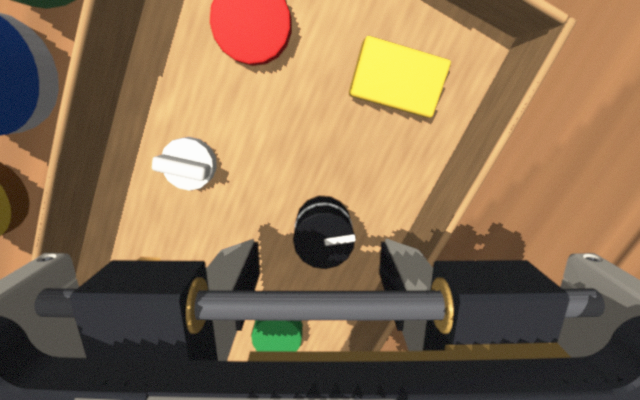

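The knob is at (323,232), centred between the jaws. The position repeats at (0.469, -0.2365). Descending and gripping.

```bash
python3 -m creep '[{"dx":-0.2,"dy":0,"dz":-2,"turn":0},{"dx":0,"dy":0,"dz":-1.8,"turn":0},{"dx":0,"dy":0,"dz":-1,"turn":0},{"dx":0,"dy":0,"dz":0,"turn":0}]'; python3 -c "from h import *; st()"
```

```text
t: 4.83
ee_pos: [0.4766, -0.2406, 0.0224]
tool_rot: [0.368, -0.378, -0.597, 0.605]
force: [-0.4, 0.4, 0.0]
grip_width: 0.0646
t 4.83 ee [ 0.4766 -0.2406  0.0224] q [ 0.59  0.56 -0.22  1.99  0.23  0.6  -2.47] jaw -153.6 tilt [ 0.0068 -0.0168] F [-0.4  0.4  0. ] 0.0646
```

```bash
python3 -m creep '[{"dx":-0.7,"dy":0.4,"dz":-0.5,"turn":0},{"dx":0,"dy":0,"dz":-0.5,"turn":0},{"dx":0,"dy":0,"dz":0,"turn":0}]'; python3 -c "from h import *; st()"
```

```text
t: 5.08
ee_pos: [0.4706, -0.237, 0.0139]
tool_rot: [0.366, -0.379, -0.597, 0.605]
force: [0.7, -0.4, 1.0]
grip_width: 0.0638
t 5.08 ee [ 0.4706 -0.237   0.0139] q [ 0.58  0.57 -0.21  2.01  0.24  0.57 -2.48] jaw -153.6 tilt [ 0.0097 -0.0183] F [ 0.7 -0.4  1. ] 0.0638
```

```bash
python3 -m creep '[{"dx":-0.1,"dy":0,"dz":-0.3,"turn":0},{"dx":0,"dy":0,"dz":0,"turn":0}]'; python3 -m creep '[{"dx":0,"dy":0,"dz":0,"turn":0},{"dx":0,"dy":0,"dz":0,"turn":0},{"dx":0,"dy":0,"dz":0,"turn":0},{"dx":0,"dy":0,"dz":0,"turn":0},{"dx":0,"dy":0,"dz":0,"turn":0}]' -1 30;  python3 -c "from h import *; st()"
```

```text
t: 5.25
ee_pos: [0.4699, -0.2372, 0.0116]
tool_rot: [0.366, -0.379, -0.597, 0.605]
force: [-0.7, 0.2, 0.2]
grip_width: 0.0647
t: 5.67
ee_pos: [0.4709, -0.2377, 0.0127]
tool_rot: [0.365, -0.38, -0.597, 0.605]
force: [0.4, -0.2, 0.0]
grip_width: 0.0373
t 5.67 ee [ 0.4709 -0.2377  0.0127] q [ 0.58  0.57 -0.21  2.01  0.24  0.56 -2.48] jaw -153.6 tilt [ 0.0126 -0.02  ] F [ 0.4 -0.2  0. ] 0.0373
```

```bash
python3 -m creep '[{"dx":0,"dy":0,"dz":3,"turn":0},{"dx":0,"dy":0,"dz":3,"turn":7},{"dx":0,"dy":0,"dz":3,"turn":7},{"dx":0,"dy":0.5,"dz":3,"turn":7},{"dx":0,"dy":1,"dz":3,"turn":7}]'; python3 -m creep '[{"dx":0,"dy":1.5,"dz":1,"turn":7},{"dx":0,"dy":1.5,"dz":0,"turn":7},{"dx":0,"dy":1.5,"dz":0,"turn":7},{"dx":0,"dy":1.5,"dz":0,"turn":7},{"dx":0,"dy":1.5,"dz":0,"turn":7}]';  python3 -c "from h import *; st()"
```

```text
t: 6.08
ee_pos: [0.4632, -0.2208, 0.1598]
tool_rot: [0.211, -0.215, -0.671, 0.678]
force: [0.9, 0.6, -0.3]
grip_width: 0.0373
t: 6.5
ee_pos: [0.4678, -0.1475, 0.1798]
tool_rot: [-0.014, -0.004, -0.703, 0.711]
force: [-0.2, 0.4, -0.7]
grip_width: 0.0374
t 6.5 ee [ 0.4678 -0.1475  0.1798] q [ 0.75  0.27 -0.58  2.01  0.2   0.89 -1.49] jaw -89.2 tilt [ 0.0249 -0.0124] F [-0.2  0.4 -0.7] 0.0374
```

```bash
python3 -m creep '[{"dx":0.3,"dy":1.8,"dz":0,"turn":7},{"dx":0.3,"dy":1.8,"dz":0,"turn":7},{"dx":0.3,"dy":1.8,"dz":0,"turn":7},{"dx":0.3,"dy":1.8,"dz":0,"turn":7},{"dx":0.3,"dy":1.8,"dz":0,"turn":7}]'; python3 -m creep '[{"dx":0.3,"dy":1.8,"dz":0,"turn":7},{"dx":0.3,"dy":1.8,"dz":0,"turn":7},{"dx":0.3,"dy":1.8,"dz":0,"turn":7},{"dx":0.3,"dy":1.8,"dz":0,"turn":7},{"dx":0.3,"dy":1.8,"dz":0,"turn":7}]';  python3 -c "from h import *; st()"
```

```text
t: 6.92
ee_pos: [0.4814, -0.0549, 0.1804]
tool_rot: [-0.232, 0.213, -0.669, 0.674]
force: [-0.3, 0.1, -0.7]
grip_width: 0.0374
t: 7.33
ee_pos: [0.4958, 0.0387, 0.1806]
tool_rot: [-0.428, 0.408, -0.57, 0.57]
force: [0.4, -0.8, -0.4]
grip_width: 0.0374
t 7.33 ee [0.4958 0.0387 0.1806] q [ 0.63  0.36 -0.89  1.98  0.34  0.93 -0.74] jaw -17.5 tilt [0.0224 0.0162] F [ 0.4 -0.8 -0.4] 0.0374
```

```bash
python3 -m creep '[{"dx":0.3,"dy":1.8,"dz":0,"turn":7},{"dx":0.3,"dy":1.8,"dz":0,"turn":7},{"dx":0.3,"dy":1.8,"dz":0,"turn":7},{"dx":0.3,"dy":1.8,"dz":0,"turn":7},{"dx":0.3,"dy":1.8,"dz":0,"turn":7}]'; python3 -m creep '[{"dx":0,"dy":1,"dz":0,"turn":7},{"dx":0,"dy":0,"dz":0,"turn":7},{"dx":0,"dy":0,"dz":0,"turn":0}]'; 
python3 - <<'E'
from h import *
s,M=st()
p=ctrl.capture("wrist"); cv2.imwrite("pics/w4.png",p["image"])
for T,z in(("knob",0.17),("knob_bore",.19),("spindle_tip",.112)):
  for d in ctrl.mark_of(p,T)[:2]: print(T,np.round(d["uv"]),round(d["conf"],2),np.round(atz(p,d["uv"],z),4))
E
```

```text
t: 7.75
ee_pos: [0.5105, 0.1318, 0.1806]
tool_rot: [0.582, -0.564, 0.417, -0.412]
force: [0.4, 0.3, 0.2]
grip_width: 0.0372
t: 8.0
ee_pos: [0.5102, 0.1475, 0.1809]
tool_rot: [0.631, -0.612, 0.341, -0.333]
force: [0.3, -0.4, -0.2]
grip_width: 0.0369
t 8.0 ee [0.5102 0.1475 0.1809] q [ 0.52  0.53 -1.08  1.89  0.51  1.03 -0.19] jaw 33.1 tilt [0.0032 0.0293] F [ 0.3 -0.4 -0.2] 0.0369
knob [319. 257.] 0.73 [0.5142 0.1432 0.17  ]
knob_bore [321. 269.] 0.6 [0.513  0.1463 0.19  ]
spindle_tip [380. 169.] 0.55 [0.5295 0.1998 0.112 ]
```

View pics/w4.png

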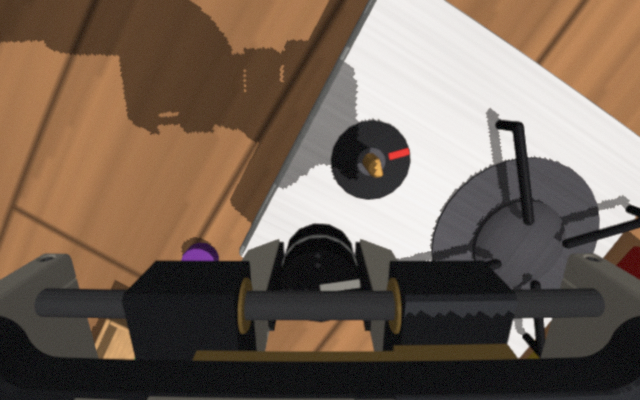

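The bezel is at (371,159) with the red mark at (399,155). The held knob is at (320,260) with its line at (340,286). Now I measure the yaw error.

```bash
cat > m.py <<'E'
from h import *
s,M=st(); zt=s["ee_pos"][2]-.0077+.035
for n in range(2):
    p=ctrl.capture("wrist")
    # bezel + red
    sp=[d for d in ctrl.mark_of(p,"spindle_tip")][:1]
    A=pix(p,(0,60,640,245),lambda b,g,r:(r>150)&(g<70)&(b<70))
    cc=cv2.connectedComponentsWithStats; 
    r,rv,X=pca(p,A,.084); print("red",len(A),A.mean(0).round(),r.round(4),"axis",np.degrees(np.arctan2(rv[1],rv[0])).round(1))
    u0=A.mean(0).astype(int)
    L=pix(p,(290,265,385,300),lambda b,g,r:(r>120)&(g>120)&(b>120)&(abs(r-b)<30))
    c,v,X=pca(p,L,zt); print("line",len(L),L.min(0),L.max(0),c.round(4),np.degrees(np.arctan2(v[1],v[0])).round(1))
    for T,z in(("knob_bore",zt-.017),("knob",zt-.035),("spindle_tip",.112)):
        for d in ctrl.mark_of(p,T)[:1]: 
            w=atz(p,d["uv"],z); print(T,np.round(d["uv"]),round(d["conf"],2),w.round(4))
            if T=="spindle_tip": print(" tip->red yaw",np.degrees(np.arctan2(*(r-w[:2])[::-1])).round(1))
# bezel circle fit: dark pixels near red
im=p["image"].astype(int).max(2); m=np.uint8(im<75)*255; b0=np.zeros_like(m); cv2.circle(b0,tuple(int(x) for x in u0),90,255,-1); m&=b0; m[235:]=0
cs,_=cv2.findContours(m,cv2.RETR_EXTERNAL,cv2.CHAIN_APPROX_NONE)
k=max(cs,key=cv2.contourArea)[:,0]; W=np.array([atz(p,u,.084)[:2] for u in cv2.convexHull(k)[:,0]],np.float32)
(cx,cy),ax,_=cv2.fitEllipse(W); print("bezel",cx,cy,ax,"yaw c->red",np.degrees(np.arctan2(r[1]-cy,r[0]-cx)))
E
python3 m.py
```

```text
t 8.2 ee [0.5103 0.1462 0.1811] q [ 0.52  0.52 -1.08  1.89  0.51  1.03 -0.19] jaw 32.6 tilt [0.0039 0.0281] F [ 1.4  0.2 -0.9] 0.0377
red 137 [399. 151.] [0.5424 0.2166] axis 48.2
line 228 [321 280] [358 289] [0.5194 0.1504] -140.2
knob_bore [318. 268.] 0.83 [0.5112 0.145  0.1914]
knob [318. 258.] 0.86 [0.5131 0.1421 0.1734]
spindle_tip [378. 168.] 0.57 [0.5285 0.1981 0.112 ]
 tip->red yaw 53.1
red 138 [399. 151.] [0.5424 0.2166] axis 48.7
line 228 [321 280] [358 289] [0.5197 0.1505] -140.2
knob_bore [321. 266.] 0.7 [0.5119 0.1465 0.1914]
knob [316. 258.] 0.81 [0.5126 0.1413 0.1734]
spindle_tip [378. 165.] 0.83 [0.528  0.2004 0.112 ]
 tip->red yaw 48.4
bezel 0.5267828106880188 0.19988574087619781 (0.06134640425443649, 0.062113337218761444) yaw c->red 46.97099112832619
```

```bash
python3 -m creep '[{"dx":0.6,"dy":2.2,"dz":-1,"turn":6},{"dx":0.6,"dy":2.2,"dz":-1,"turn":1},{"dx":0.3,"dy":0.9,"dz":-1,"turn":0},{"dx":0,"dy":0,"dz":-1,"turn":0},{"dx":0,"dy":0,"dz":0,"turn":0}]'; python3 m.py; python3 -c "
from h import *
p=ctrl.capture('wrist'); a=p['image'][100:320,200:460]
cv2.imwrite('pics/w5.png',cv2.resize(a,None,fx=3,fy=2.7))"
```

```text
t: 9.12
ee_pos: [0.5271, 0.1996, 0.1398]
tool_rot: [0.649, -0.631, 0.303, -0.296]
force: [-0.0, 0.0, -0.7]
grip_width: 0.0371
t 9.12 ee [0.5271 0.1996 0.1398] q [ 0.37  0.64 -1.02  1.85  0.62  1.   -0.21] jaw 39.8 tilt [0.0023 0.0273] F [-0.   0.  -0.7] 0.0371
red 171 [349. 216.] [0.5425 0.2164] axis 48.8
line 239 [319 281] [358 290] [0.5352 0.2044] 46.3
knob_bore [322. 271.] 0.59 [0.5307 0.1984 0.1501]
knob [317. 256.] 0.81 [0.5293 0.1965 0.1321]
spindle_tip [320. 238.] 0.69 [0.5292 0.1994 0.112 ]
 tip->red yaw 52.1
red 167 [347. 212.] [0.5425 0.2164] axis 49.1
line 240 [319 281] [358 290] [0.5379 0.2029] 46.2
knob_bore [320. 270.] 0.98 [0.532  0.1967 0.1501]
knob [319. 258.] 0.67 [0.5334 0.1946 0.1321]
bezel 0.526780366897583 0.20015984773635864 (0.06142386794090271, 0.06288345903158188) yaw c->red 45.921932898632186
```

View pics/w5.png

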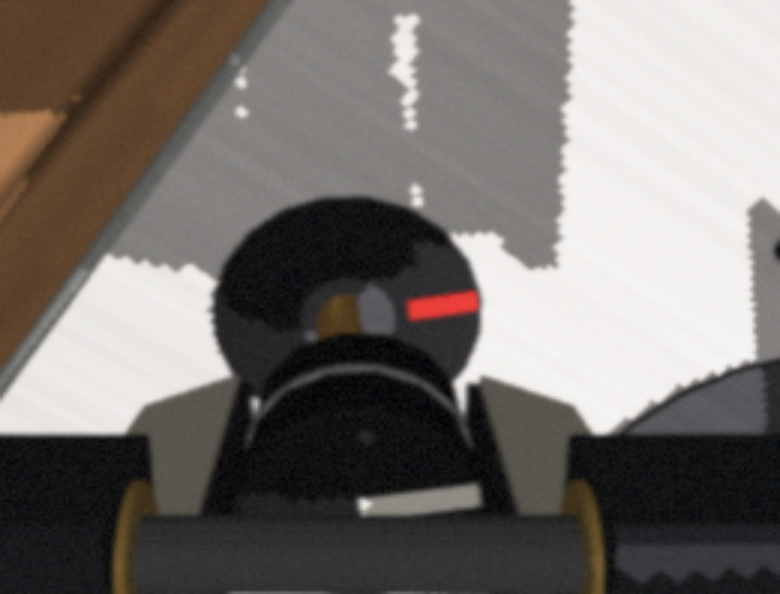

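The crop shows the line parallel to the red mark and the brass spindle at (340,315), just behind the knob. I need a better lateral fix, so I use the knob's bottom edge.

```bash
python3 - <<'E'
from h import *
s,M=st()
p=ctrl.capture("wrist"); st()
im=p["image"]
for u in(312,319,326): print(u,[(v,tuple(int(x) for x in im[v,u])) for v in range(208,232)] if u==319 else "")
zu=s["ee_pos"][2]-.0077
lat=np.array([-M[1,2],M[0,2]]); jaw=M[:2,2]
def rel(X): d=X[:2]-s["ee_pos"][:2]; return (np.round(1000*np.array([d@jaw,d@lat]),1))
print("tcp",proj(p,s["ee_pos"]),"bot far edge rel(jaw,lat) rows:",[(v,rel(atz(p,(318.5,v),zu))[1]-19) for v in range(220,229,2)])
# predicted outline for knob at TCP lateral 0,-2
for l in(0,-2,-4):
    c=s["ee_pos"][:2]+lat*l/1000
    print(l,"botfar",proj(p,np.r_[c+lat*.019,zu]).round(1),"topfar",proj(p,np.r_[c+lat*.019,zu+.035]).round(1),"top c",proj(p,np.r_[c,zu+.035]).round(1),"sides@band",proj(p,np.r_[c+jaw*.019,zu+.02]).round(1),proj(p,np.r_[c-jaw*.019,zu+.02]).round(1))
for T,z in(("knob_bore",zu+.018),("knob",zu)):
    for d in ctrl.mark_of(p,T)[:1]: print(T,np.round(d["uv"],1),d["conf"],rel(atz(p,d["uv"],z)))
L=pix(p,(290,265,385,300),lambda b,g,r:(r>120)&(g>120)&(b>120)&(abs(r-b)<30))
X=np.array([atz(p,u,zu+.035) for u in L]); k=np.array([rel(x) for x in X]); print("line rel min max mean",k.min(0),k.max(0),k.mean(0))
b=atz(p,(320,200),.084); print("bezel rel",rel(np.array([.5268,.2000,0])))
E
```

```text
t 9.67 ee [0.5287 0.1996 0.1421] q [ 0.37  0.63 -1.02  1.84  0.62  1.   -0.21] jaw 39.7 tilt [0.006 0.028] F [ 0.3  0.4 -0.1] 0.037
t 9.72 ee [0.5286 0.1997 0.1421] q [ 0.37  0.63 -1.02  1.84  0.62  1.   -0.21] jaw 39.8 tilt [0.006  0.0281] F [-0.3 -0.2 -0.4] 0.0374
312 
319 [(208, (55, 53, 54)), (209, (65, 63, 67)), (210, (68, 69, 73)), (211, (72, 74, 80)), (212, (70, 74, 80)), (213, (69, 71, 80)), (214, (63, 70, 77)), (215, (61, 67, 76)), (216, (54, 64, 76)), (217, (52, 64, 76)), (218, (46, 60, 76)), (219, (45, 62, 76)), (220, (40, 58, 73)), (221, (35, 53, 70)), (222, (36, 54, 69)), (223, (23, 32, 46)), (224, (20, 21, 27)), (225, (10, 9, 7)), (226, (13, 6, 8)), (227, (17, 16, 13)), (228, (4, 7, 8)), (229, (10, 11, 8)), (230, (20, 13, 15)), (231, (13, 9, 15))]
326 
tcp [318.01287505 256.01698826] bot far edge rel(jaw,lat) rows: [(220, np.float64(-1.3000000000000007)), (222, np.float64(-2.5)), (224, np.float64(-3.6999999999999993)), (226, np.float64(-4.800000000000001)), (228, np.float64(-6.0))]
0 botfar [317.7 217.7] topfar [319.1 244.9] top c [319.1 283. ] sides@band [356.4 266.7] [280.4 267.5]
-2 botfar [317.7 221.2] topfar [319.1 249.1] top c [319.1 286.9] sides@band [356.2 270.3] [280.5 271.1]
-4 botfar [317.7 224.6] topfar [319.1 253.2] top c [319.1 290.7] sides@band [356.1 273.8] [280.7 274.6]
knob [316.  258.8] 0.74 [-1.  -5.6]
line rel min max mean [-0.  -3.7] [17.8  0.9] [ 9.07959184 -1.45714286]
bezel rel [-1.2  1.5]
```

Lateral knob offset from the TCP is about -2.5 mm, from both the edge and the line. The target TCP is about (0.525, 0.202).

```bash
python3 -m creep '[{"dx":-0.35,"dy":0.23,"dz":-0.8,"turn":1},{"dx":0,"dy":0,"dz":-0.8,"turn":0},{"dx":0,"dy":0,"dz":0,"turn":0}]'; python3 m.py
```

```text
t: 10.07
ee_pos: [0.5249, 0.2023, 0.1248]
tool_rot: [0.653, -0.633, 0.296, -0.292]
force: [0.2, -0.6, -0.1]
grip_width: 0.0374
t 10.07 ee [0.5249 0.2023 0.1248] q [ 0.35  0.65 -1.01  1.86  0.64  0.98 -0.22] jaw 40.9 tilt [0.006  0.0283] F [ 0.2 -0.6 -0.1] 0.0374
red 176 [352. 228.] [0.543 0.217] axis 46.0
line 246 [319 280] [358 290] [0.5328 0.2072] 48.0
knob_bore [321. 268.] 0.71 [0.5269 0.2018 0.1351]
knob [319. 258.] 0.97 [0.5287 0.1988 0.1171]
red 170 [350. 227.] [0.543  0.2171] axis -135.3
line 250 [319 280] [358 290] [0.5346 0.207 ] 47.6
knob_bore [318. 269.] 0.91 [0.5281 0.2006 0.1351]
knob [320. 256.] 0.94 [0.5297 0.2003 0.1171]
bezel 0.5262596011161804 0.20075497031211853 (0.06114137917757034, 0.0616634301841259) yaw c->red 44.3393821352325
```

```bash
python3 -c "from h import *; st()"; python3 -m creep '[{"dx":0,"dy":0,"dz":-0.5,"turn":0},{"dx":0,"dy":0,"dz":-0.4,"turn":0},{"dx":0,"dy":0,"dz":-0.4,"turn":0}]'; python3 -c "from h import *; st()"
```

```text
t 10.57 ee [0.526  0.2028 0.1267] q [ 0.35  0.65 -1.01  1.86  0.64  0.98 -0.22] jaw 40.8 tilt [0.0084 0.0292] F [-0.  -0.1 -0.9] 0.0373
t: 10.82
ee_pos: [0.5267, 0.2028, 0.1141]
tool_rot: [0.654, -0.632, 0.295, -0.293]
force: [-3.2, -1.6, 5.8]
grip_width: 0.0375
t 10.82 ee [0.5267 0.2028 0.1141] q [ 0.34  0.67 -0.99  1.87  0.66  0.96 -0.23] jaw 40.8 tilt [0.0101 0.0288] F [-3.2 -1.6  5.8] 0.0375
```

```bash
python3 -m creep '[{"dx":-0.1,"dy":-0.05,"dz":0,"turn":0},{"dx":0,"dy":0,"dz":0,"turn":0}]'; python3 -c "
from h import *
st()
p=ctrl.capture('wrist'); a=p['image'][160:320,200:460]
cv2.imwrite('pics/w6.png',cv2.resize(a,None,fx=3,fy=3))"
```

```text
t: 10.98
ee_pos: [0.525, 0.2019, 0.1128]
tool_rot: [0.653, -0.632, 0.296, -0.293]
force: [0.1, -0.5, -0.3]
grip_width: 0.0379
t 10.98 ee [0.525  0.2019 0.1128] q [ 0.34  0.67 -0.99  1.87  0.66  0.95 -0.23] jaw 40.8 tilt [0.0087 0.0284] F [ 0.1 -0.5 -0.3] 0.0379
```

View pics/w6.png

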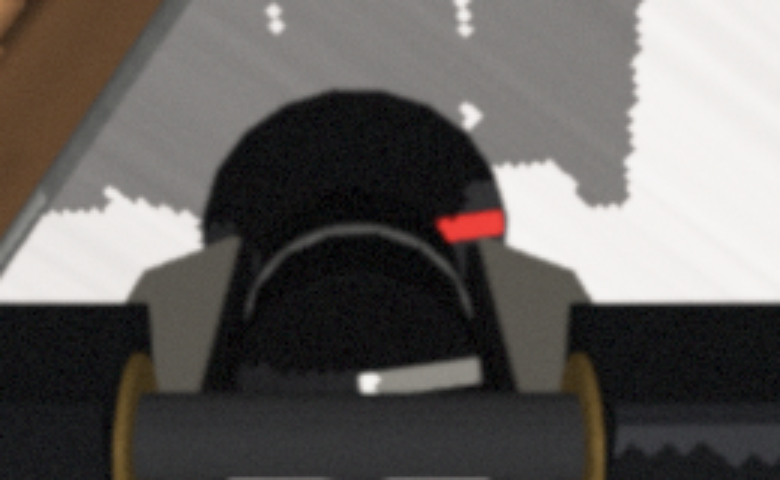

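The forces vanished with the knob about 7 mm below the spindle tip, so the spindle is in the bore. The line in the crop (370-480,380) is parallel to the red mark (470,227). Continuing down.

```bash
python3 -m creep '[{"dx":0,"dy":0,"dz":-0.4,"turn":0},{"dx":-0.05,"dy":0,"dz":-0.4,"turn":0},{"dx":-0.05,"dy":0,"dz":-0.2,"turn":0}]'; python3 -c "from h import *; st()"
```

```text
t: 11.28
ee_pos: [0.5246, 0.2021, 0.1022]
tool_rot: [0.654, -0.632, 0.296, -0.293]
force: [-0.1, -1.1, -0.5]
grip_width: 0.0372
t 11.28 ee [0.5246 0.2021 0.1022] q [ 0.33  0.68 -0.98  1.88  0.68  0.93 -0.25] jaw 40.8 tilt [0.0098 0.0291] F [-0.1 -1.1 -0.5] 0.0372
```

```bash
python3 -m creep '[{"dx":0,"dy":0,"dz":-0.2,"turn":0},{"dx":0,"dy":0,"dz":-0.2,"turn":0},{"dx":0,"dy":0,"dz":0,"turn":0}]' -1 45; python3 -c "from h import *; st()"
```

```text
t: 11.53
ee_pos: [0.5247, 0.2021, 0.0981]
tool_rot: [0.653, -0.632, 0.295, -0.293]
force: [-0.5, -1.4, 6.3]
grip_width: 0.0377
t 11.53 ee [0.5247 0.2021 0.0981] q [ 0.33  0.68 -0.97  1.88  0.68  0.93 -0.25] jaw 40.8 tilt [0.01   0.0284] F [-0.5 -1.4  6.3] 0.0377
```

```bash
python3 -m creep '[{"dx":0,"dy":0,"dz":-0.2,"turn":0},{"dx":0,"dy":0,"dz":-0.2,"turn":0},{"dx":0,"dy":0,"dz":-0.3,"turn":0}]'; python3 -c "from h import *; st()"
```

```text
t: 11.78
ee_pos: [0.5251, 0.2024, 0.0949]
tool_rot: [0.653, -0.633, 0.294, -0.294]
force: [-12.8, -9.9, 46.2]
grip_width: 0.037
t 11.78 ee [0.5251 0.2024 0.0949] q [ 0.32  0.69 -0.97  1.88  0.69  0.93 -0.26] jaw 40.8 tilt [0.0117 0.0252] F [-12.8  -9.9  46.2] 0.037
```

It is at the stop with 46 N, more than needed, so I ease to a moderate press.

```bash
python3 -m creep '[{"dx":-0.05,"dy":0,"dz":-0.05,"turn":0}]'; python3 - <<'E'
from h import *
st()
for i in range(3): p=ctrl.capture("wrist"); st()
L=pix(p,(290,265,385,300),lambda b,g,r:(r>120)&(g>120)&(b>120)&(abs(r-b)<30)); c,v,X=pca(p,L,.123); print("line",len(L),np.degrees(np.arctan2(v[1],v[0])))
a=p['image'][160:320,200:460]; cv2.imwrite('pics/w7.png',cv2.resize(a,None,fx=3,fy=3))
E
```

```text
t: 11.87
ee_pos: [0.5251, 0.2024, 0.0961]
tool_rot: [0.652, -0.633, 0.294, -0.295]
force: [-1.2, -3.3, 7.0]
grip_width: 0.0372
t 11.87 ee [0.5251 0.2024 0.0961] q [ 0.32  0.68 -0.97  1.88  0.69  0.93 -0.26] jaw 40.8 tilt [0.0132 0.0239] F [-1.2 -3.3  7. ] 0.0372
t 11.92 ee [0.5251 0.2025 0.0961] q [ 0.32  0.68 -0.97  1.88  0.69  0.93 -0.26] jaw 40.8 tilt [0.0135 0.024 ] F [-1.9 -2.7  7.2] 0.0365
t 11.97 ee [0.5251 0.2024 0.0957] q [ 0.32  0.68 -0.97  1.88  0.69  0.93 -0.26] jaw 40.8 tilt [0.0133 0.0244] F [-1.7 -2.3  7.3] 0.0371
t 12.02 ee [0.5251 0.2025 0.0956] q [ 0.32  0.69 -0.97  1.88  0.69  0.92 -0.26] jaw 40.8 tilt [0.0132 0.0248] F [-1.9 -1.1  9.5] 0.0374
line 253 47.09353482294153
```

View pics/w7.png

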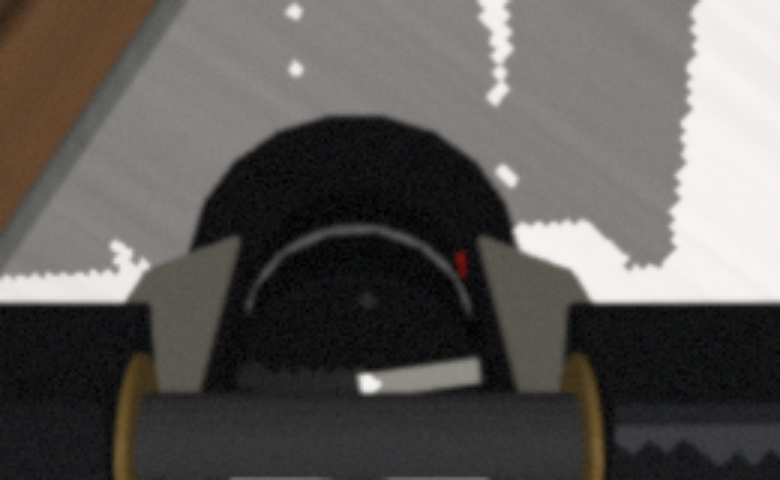

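The knob sits on the spindle with its line over the red mark (47° against about 47°). One more small press gives some margin; I check the settled force and then hand in.

```bash
python3 -m creep '[{"dx":0,"dy":0,"dz":-0.1,"turn":0}]'; python3 - <<'E'
from h import *
st()
for i in range(8): p=ctrl.capture("wrist"); 
st()
for i in range(8): p=ctrl.capture("side"); 
st()
E
```

```text
t: 12.1
ee_pos: [0.5252, 0.2025, 0.0956]
tool_rot: [0.653, -0.633, 0.293, -0.295]
force: [-4.5, -2.7, 11.1]
grip_width: 0.0374
t 12.1 ee [0.5252 0.2025 0.0956] q [ 0.32  0.68 -0.97  1.88  0.69  0.92 -0.26] jaw 40.8 tilt [0.0138 0.0239] F [-4.5 -2.7 11.1] 0.0374
t 12.5 ee [0.5252 0.2025 0.0955] q [ 0.32  0.68 -0.97  1.88  0.69  0.92 -0.26] jaw 40.8 tilt [0.0138 0.0238] F [-4.1 -3.2 10.8] 0.0369
t 12.9 ee [0.5252 0.2025 0.0955] q [ 0.32  0.68 -0.97  1.88  0.69  0.92 -0.26] jaw 40.8 tilt [0.0137 0.0237] F [-3.1 -1.9 10.1] 0.0371
```

```bash
python3 -c "from h import *; print(ctrl.job_done()); st()"
```

```text
the job is handed in; nothing more can be done
None
the job is handed in; nothing more can be done
```

I took the black knob out of the carton, turned it about 194°, and pushed it onto the D-shaped spindle. I handed in at about t = 12.9 s of 40 s, with the gripper (45 N grip) holding the knob down; no verdict was reported.

**Last checks:**
- **Pointer:** the white line measured 47°. The red mark measured 44–49° across my readings, so it is well inside the 0.25 rad limit.
- **Upright:** the tool was tilted about 0.03 rad, against the 0.14 rad allowed.
- **Spindle pressed:** the push held at 10–11 N for 0.8 s, above the roughly 9 N needed at the stop. The tool was at z = 0.0955 m, against 0.0957 m predicted for the bottom of travel. This is inferred from force and height, not read from the spindle itself.

**What disagreed or went wrong:**
- The push briefly reached 46 N at the wrist when the knob met the stop, so I eased it. This was below the 120 N wrist limit. I took the 40 N limit to cover only the arm and gripper body, not the fingers holding the knob.
- The position estimates for the knob and spindle scattered by 2–3 mm between cameras. A light side force of about 3 N showed at first contact; shifting 1–2 mm cleared it.
- I did not take a last look at the other odds and ends or at the bottle, tin and jar. No contact force showed near them on the way.

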